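# Stage a book and hold the scanner lid ajar

## Task

Push the blue book, sliding flat on the bench, until it lies wholly inside the yellow taped outline beside the scanner. Then take the scanner's sprung lid by its orange bar, raise it until the lid's red pointer stands in the green band of the white gauge, and finish while still holding it there by the bar, so that a colleague can slip the book in. Leave the green band as it is set and the other things on the bench where they are.

Things in the scene. Friction and masses are not known exactly. Their poses are not given: they have to be found in the camera images.
- book: closed blue hardback lying flat, 175 mm along its x, 110 mm along its y, 28 mm thick, about 0.3 to 0.55 kg; origin at the centre of its underside, z up
- corner0 (a point): corner of the book's underside at its +x (87.5 mm), +y (55 mm)
- corner1 (a point): corner of the book's underside at its +x, -y
- corner2 (a point): corner of the book's underside at its -x, +y
- corner3 (a point): corner of the book's underside at its -x, -y
- spot: rectangle of flat yellow tape on the bench (no thickness to speak of), clear inside 230 mm along its x and 166 mm along its y, tape 10 mm wide; origin at its centre on the bench
- lid: white sprung scanner lid, 265 mm deep, 340 mm wide, 20 mm thick, hinged on the far edge of the fixed grey scanner (280 x 340 mm, 48 mm tall); opens upward to 1.2 rad. Origin 260 mm from the hinge axis, mid-width at the front edge; x axis along the lid to the hinge axis. Spring and weight pull it shut (4 N at the bar when shut, 6 N at 0.6 rad); it does not stay open
- lid_bar: orange grip bar that swivels about its own length, 12 mm thick, 130 mm long (its y axis), 45 mm clear in front of the lid's edge on two dark arms 60 mm either side of its middle. Origin at its centre; lid shut, it is 70 mm up and its x axis points level at the hinge axis, parallel to its y, 305 mm away and also 70 mm up: it moves on a 305 mm arc about the hinge
- lid_pointer (a point): outer end of the red pointer that sticks out of the lid's left (+y) edge, 7 mm thick; 218 mm from the hinge axis, on the line from hinge to bar; its x axis points along the lid from front to hinge
- band_mid (a point): middle of the green band on the white curved gauge on the scanner's left: 200 mm from the hinge axis (70 mm + 200 mm x sin(angle) above the bench); its x axis points at the hinge axis. The lid is right when its x axis has the same slope; the band reaches 0.075 rad either way. Set at 0.33 to 0.65 rad, stiff on the gauge; gauge strip 30 mm wide, up to 240 mm above the bench
- tankard: bystander: handled pewter-grey tankard, 84 mm across, 120 mm tall; origin at the centre of its underside
- plate: bystander: white plate, 170 mm across, 18 mm tall; origin at the centre of its underside
- tape_roll: bystander: roll of brown parcel tape lying flat, 90 mm across, 48 mm tall; origin at the centre of its underside
- stapler: bystander: red and black stapler, 140 x 40 x 45 mm; origin at the centre of its underside
- glue_tin: bystander: small round green tin, 44 mm across, 40 mm tall; origin at the centre of its underside
Mind the look-alikes: they are no part of the job. Of the things shaped like the book, the blue one is meant.

How it is judged:
By the outcome, as a careful person would: the job done as asked, in the order asked, and still so for the second after the job is handed in, while the arm keeps its last pose, push and grip.
It also fails if it takes over 58 s, if anything falls off the work surface, if the arm or the gripper's body presses on something with over 40 N, if the wrist force passes 120 N, or if a joint passes its speed limit or range.

## Robot

A 6-joint arm with a two-finger parallel gripper is mounted at the origin on the work surface. World frame = base frame: x ahead of the robot, y to its left, z up, the work surface at z = 0. Lengths are in m, angles in rad, forces in N, time in s.
With the tool pointing down it reaches from about 0.3 to 0.95 m from the base axis. Payload 3.1 kg.
Tool frame: the origin (TCP) lies at the very end of the fingers, on their centre line; the grasp point (between the pads) lies 19 mm behind it; z points along the fingers, y is the direction in which the jaws open and shut (so a half turn about z gives the same grasp; the last joint's range is limited). The gripper opens to 85 mm and grips with 20 to 120 N. Pads are 22 mm wide; open, the fingers measure 114 mm over their backs; the gripper's body (76 mm by 85 mm) begins 54 mm behind the grasp point. The pads swing forward as they close: fully open they stand 13 mm farther back than shut.
Start: joints at [1.274, 0.308, 1.634, -0, 1.2, -0.07], TCP at [0.141, 0.609, 0.231] pointing down, gripper open.
Joint ranges: [-3.06, 3.06], [-0.79, 1.96], [0.05, 2.63], [-1.19, 4.34], [0.05, 2.64], [-2.94, 2.94]. Speed limits (rad/s): [2.79, 2.79, 3.14, 3.14, 3.14, 3.14].

## Interface

Orientations are given as a unit quaternion [x, y, z, w].
In Python, from bench import observe, optics, order gives the robot as it stands.
- The arm moves only by the tool drive_tool, never from a script. Its argument "steps" is a list of rows, each a list of 3 entries, a list of its own where there are three numbers: the shift along the world's x, y, z in m, then the turn, a rotation vector about the world's x, y, z in rad, then the opening, from 0 (shut) to 1 (fully open). In form: [[[dx, dy, dz], [ax, ay, az], fingers], ...]. A call has 1 to 12 rows; each row shifts and turns the commanded pose from where the row before left it; what a row does not reach is not made up. A row lasts 1/12 s, in which the tool goes at most 41.7 mm and 7.16 degrees, less where a joint would pass 70% of its speed; a pose out of reach is approached as far as the arm can. A call is refused whole if a number of a shift passes 0.0417 or a number of a turn 0.125, either way. A call with a gripper value outside its range is refused whole. The fingers move at their own pace and stop on an object; "force" is the grip in N (left out, the last holds). Time passes only in rows, so rows that do not move let the fingers close. It gives the time, the measured TCP pose, the force and the opening at its end, in the units of the state.
- observe(): the state, without advancing time (a new reading comes with each control period).
- optics.snapshot(name): name is "scene" or "top" or "wrist"; returns (picture, depth): 420x560x3 uint8, blue, green, red; 420x560 float32, m along the optical axis (not along the pixel's ray), 0 where there is no reading.
- optics.calibration(name): a dict with "fx", "fy", "cx", "cy" (pixels), "R" (3x3) and "t" (3): a world point X has camera coordinates R X + t. Camera axes: x right, y down, z forward; pixel columns grow to the right and rows downward; lengths in m; the calibration is good to about 2 mm. A picture is of the moment at which its call begins: read the wrist's pose just before it. calibration takes no time and is no camera call; for the wrist camera it gives the pose at the moment of the call.
- order.close_job(): hands the job in, once; it reports no verdict.
Trained networks look in the newest picture that a camera, given by its name, has taken for a name from the list of things; names that differ only in an ending like _2 or _b are one class to them, and where a whole thing is asked for, a point or a joint stands for the part that bears it (a point fixed in the world has none). Each returns a list of dicts, best first, with "score" (0 to 1); they miss things now and then, are a little off and sometimes report something else, mostly with a low value. They report only what shows in the picture. A call takes as long as a camera call. They do not tell look-alikes from the thing itself.
- optics.recognise(camera, target): "extent" ([centre column, centre row, width, height] as shares, 0 to 1, of the picture: columns of its width, rows of its height, round what is visible of it).
- optics.place_of(camera, target): "point" ([column, row] as shares, 0 to 1, of the picture: columns of its width, rows of its height: a listed point, or the origin of a listed thing).
The state is a dict: "t": time; "qpos": joint angles; "qd": joint speeds; "joint_torque": joint torques, N m; "eef_pos": TCP position; "ee_rot": TCP orientation; "ft_force": force on the tool from outside, world axes, zero at the start; "ft_torque": the same for the moment, N m; "gripper_width": opening from 0.0 (shut) to 1.0 (fully open).
Only numpy, scipy, OpenCV 4.12 (cv2) and the standard library are available. Lean on these libraries where they do the work, as an engineer would, in place of code of your own. Each camera call takes 0.05 s, during which the arm holds its last target. There are 200 camera calls.

## Working session

There is one attempt and no reset: what is moved stays moved. The work goes in short steps, Python scripts to look and compute and a tool call to move; the robot and the scene stay as the last step left them, time stands still between calls to the robot, and variables do not carry over. Pictures are saved under pics/ and viewed, about 8 in all and at most 12, crops included, and the job is handed in when it is done.

Besides the shell and the picture viewer there is one more tool, called after ">>>" as name(argument=value, ...), one argument or row to a line, values as JSON. drive_tool: Moves the arm, as the interface text tells. Its arguments: {"type":"object","properties":{"steps":{"type":"array"},"force":{"type":"number"}},"required":["steps"]}

```bash
mkdir -p pics; cat > h.py <<'E'
import numpy as np, cv2
from bench import observe, optics, order
def ray(cam,px,z=0.,c=None):
    c=c or optics.calibration(cam); R=np.array(c["R"]);t=np.array(c["t"])
    d=R.T@np.array([(px[0]-c["cx"])/c["fx"],(px[1]-c["cy"])/c["fy"],1]); o=-R.T@t
    return o+d*(z-o[2])/d[2]
def cloud(cam,depth,c=None):
    c=c or optics.calibration(cam); R=np.array(c["R"]);t=np.array(c["t"])
    v,u=np.mgrid[:420,:560]
    P=np.stack([(u-c["cx"])/c["fx"]*depth,(v-c["cy"])/c["fy"]*depth,depth],-1)
    return (P-t)@R
def proj(cam,X,c=None):
    c=c or optics.calibration(cam); p=np.array(c["R"])@np.array(X)+np.array(c["t"])
    return np.array([c["fx"]*p[0]/p[2]+c["cx"],c["fy"]*p[1]/p[2]+c["cy"]])
E
python3 - <<'E'
from h import *
s=observe();print(s['t'],s['eef_pos'],s['ee_rot'],s['ft_force'])
a,d=optics.snapshot("top");b,e=optics.snapshot("scene")
np.savez("s0.npz",a=a,d=d,b=b,e=e)
cv2.imwrite("pics/top0.png",a);cv2.imwrite("pics/scene0.png",b)
for n in ["book","corner0","corner1","corner2","corner3","spot","lid","lid_bar","lid_pointer","band_mid","tankard","plate","tape_roll","stapler","glue_tin"]:
    for cam in ["top","scene"]:
        r=optics.place_of(cam,n)
        print(n,cam,[(round(q["score"],2),np.round(np.array(q["point"])*[560,420]).tolist(),np.round(ray(cam,np.array(q["point"])*[560,420],0.07 if 'lid' in n else 0),3).tolist()) for q in r[:3]])
E
```

```text
0.0 [0.14032023 0.60819255 0.23002723] [ 1.13139644e-01  9.93578416e-01 -1.14647943e-03 -1.93892433e-04] [0.44248421 1.0159284  0.13632626]
book top [(0.84, [382.0, 212.0], [0.509, -0.29, 0.0]), (0.65, [414.0, 296.0], [0.234, -0.388, 0.0]), (0.31, [409.0, 196.0], [0.561, -0.381, 0.0])]
book scene [(0.86, [155.0, 216.0], [0.508, -0.298, 0.0]), (0.76, [145.0, 155.0], [0.244, -0.396, 0.0]), (0.68, [117.0, 232.0], [0.573, -0.381, -0.0])]
corner0 top [(0.96, [400.0, 328.0], [0.132, -0.342, 0.0]), (0.9, [380.0, 180.0], [0.618, -0.283, 0.0]), (0.89, [397.0, 273.0], [0.308, -0.333, 0.0])]
corner0 scene [(0.93, [136.0, 135.0], [0.144, -0.453, 0.0]), (0.92, [157.0, 171.0], [0.318, -0.34, 0.0]), (0.88, [168.0, 137.0], [0.148, -0.346, 0.0])]
corner1 top [(0.96, [400.0, 328.0], [0.132, -0.342, 0.0]), (0.9, [380.0, 180.0], [0.618, -0.283, 0.0]), (0.89, [397.0, 273.0], [0.308, -0.333, 0.0])]
corner1 scene [(0.93, [136.0, 135.0], [0.144, -0.453, 0.0]), (0.92, [157.0, 171.0], [0.318, -0.34, 0.0]), (0.88, [168.0, 137.0], [0.148, -0.346, 0.0])]
corner2 top [(0.96, [400.0, 328.0], [0.132, -0.342, 0.0]),
[... 1255 characters left out ...]

plate top [(0.93, [334.0, 133.0], [0.777, -0.135, 0.0]), (0.74, [377.0, 141.0], [0.748, -0.279, 0.0]), (0.2, [202.0, 190.0], [0.585, 0.311, 0.0])]
plate scene [(0.91, [197.0, 303.0], [0.781, -0.13, 0.0])]
tape_roll top [(0.62, [285.0, 247.0], [0.393, 0.032, 0.0]), (0.23, [137.0, 164.0], [0.674, 0.532, 0.0])]
tape_roll scene [(0.93, [279.0, 192.0], [0.386, 0.028, 0.0]), (0.55, [311.0, 195.0], [0.395, 0.12, 0.0])]
stapler top [(0.62, [223.0, 258.0], [0.357, 0.238, 0.0])]
stapler scene [(0.98, [348.0, 190.0], [0.364, 0.225, 0.0]), (0.31, [154.0, 217.0], [0.512, -0.298, 0.0])]
glue_tin top [(0.66, [261.0, 249.0], [0.386, 0.114, 0.0])]
glue_tin scene [(0.71, [304.0, 193.0], [0.388, 0.101, 0.0])]
```

View pics/top0.png

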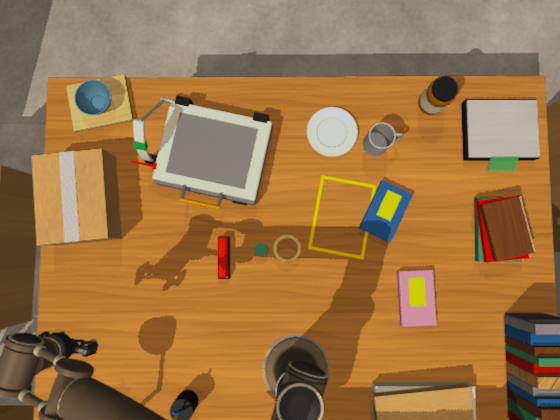

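View pics/scene0.png

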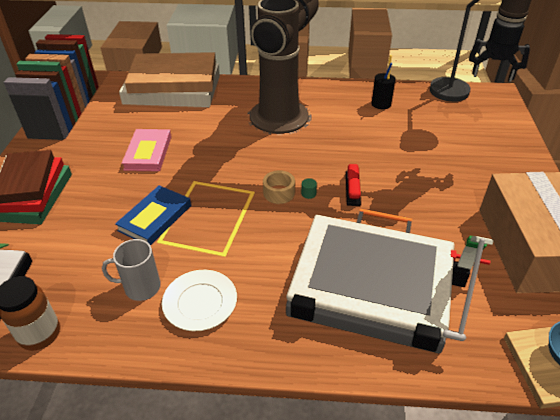

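The top view shows the blue book at (386,210), the yellow outline at about (342,217), and the look-alikes: a pink book at (417,297), and red/brown books at the right, about (505,228). The orange bar is at (201,203), with the pointer near (143,163) and the gauge near (140,140). I choose the blue book and will measure it now.

```bash
cat > seg.py <<'E'
from h import *
def segbook(cam,img,c=None,dep=None):
    hsv=cv2.cvtColor(img,cv2.COLOR_BGR2HSV)
    m=cv2.inRange(hsv,(100,120,40),(125,255,255))
    n,l,st,ce=cv2.connectedComponentsWithStats(m)
    return m,l,st
E
python3 - <<'E'
from h import *
z=np.load("s0.npz");a,d,b,e=z['a'],z['d'],z['b'],z['e']
P=cloud("top",d);Q=cloud("scene",e)
hs=cv2.cvtColor(a,cv2.COLOR_BGR2HSV);hb=cv2.cvtColor(b,cv2.COLOR_BGR2HSV)
# book
m=cv2.inRange(hs,(100,100,40),(125,255,255));m[:, :355]=0;m[:,420:]=0;m[:170]=0;m[250:]=0
n=np.argwhere(m)[:,::-1].astype(np.float32)
w=np.array([ray("top",p,0.028)[:2] for p in n],np.float32)
r=cv2.minAreaRect(w);print("book",r,cv2.boxPoints(r).round(3).tolist())
print("book z",np.median(P[m>0][:,2]))
# tape
m=cv2.inRange(hs,(22,120,120),(35,255,255));m[:,:300]=0;m[:,376:]=0;m[:165]=0;m[270:]=0
n=np.argwhere(m)[:,::-1].astype(np.float32);w=np.array([ray("top",p,0)[:2] for p in n],np.float32)
r=cv2.minAreaRect(w);print("tape",r,cv2.boxPoints(r).round(3).tolist(),len(n))
# bar
m=cv2.inRange(hs,(10,180,150),(22,255,255));m[:,:170]=0;m[:,235:]=0;m[:185]=0;m[215:]=0
for k,(H,PP,M) in enumerate([(hs,P,(170,235,185,215)),(hb,Q,(350,420,205,240))]):
    mm=cv2.inRange(H,(5,190,170),(22,255,255))>0; q=PP[mm&(PP[...,2]>0.05)&(PP[...,2]<.1)&(PP[...,0]>.45)&(PP[...,0]<.62)&(PP[...,1]>.2)&(PP[...,1]<.42)]
    if len(q): 
        mn=q.mean(0);u,s,v=np.linalg.svd(q-mn);print("bar",k,len(q),mn,v[0],np.ptp((q-mn)@v[0]), ((q-mn)@v[0]).min())
# lid points, green band, pointer, gauge
for k,(H,PP) in enumerate([(hs,P),(hb,Q)]):
    reg=(PP[...,0]>.5)&(PP[...,0]<.95)&(PP[...,1]>.4)&(PP[...,1]<.65)&(PP[...,2]>0.03)
    g=(cv2.inRange(H,(50,100,40),(85,255,255))>0)&reg;print("green",k,g.sum(),PP[g].mean(0) if g.any() else 0,PP[g].min(0) if g.any() else 0,PP[g].max(0) if g.any() else 0)
    g=((cv2.inRange(H,(0,180,100),(4,255,255))|cv2.inRange(H,(176,180,100),(180,255,255)))>0)&reg;print("red",k,g.sum(),PP[g].round(3)[::4].tolist())
m=(P[...,2]>.06)&(P[...,2]<.1)&(P[...,0]>.5)&(P[...,0]<.95)&(P[...,1]>.1)&(P[...,1]<.52)&(hs[...,1]<110)
r=cv2.minAreaRect(P[m][:,:2].astype(np.float32));print("lid",r,np.deg2rad(r[2]),cv2.boxPoints(r).round(3).tolist())
for x in [a]: cv2.imwrite("pics/crop1.png",np.hstack([cv2.resize(a[90:215,120:290],None,fx=2.3,fy=2.3),cv2.resize(a[165:290,300:430],None,fx=2.3,fy=2.3)]))
E
```

```text
book ((0.5111333131790161, -0.29558783769607544), (0.11019812524318695, 0.17483708262443542), 63.97774124145508) [[0.40799999237060547, -0.3070000112056732], [0.5659999847412109, -0.382999986410141], [0.6140000224113464, -0.2840000092983246], [0.4569999873638153, -0.20800000429153442]]
book z 0.02808070620088764
tape ((0.49509790539741516, -0.1556379646062851), (0.18895098567008972, 0.25217127799987793), 79.12244415283203) [[0.3529999852180481, -0.22499999403953552], [0.6010000109672546, -0.2720000147819519], [0.6370000243186951, -0.08699999749660492], [0.3889999985694885, -0.039000000804662704]] 821
bar 0 123 [0.53339949 0.30470562 0.07404958] [-0.2136586  -0.97690204  0.00352218] 0.1282127485780754 -0.06361690271531943
bar 1 182 [0.53481191 0.30557585 0.07198853] [2.18378356e-01 9.75864093e-01 4.07645199e-04] 0.1272755379002603 -0.06313051640990075
green 0 84 [0.698286   0.46912557 0.17327482] [0.68718966 0.45183725 0.15599107] [0.70962147 0.48914455 0.18912218]
red 0 46 [[0.669, 0.527, 0.077], [0.666, 0.511, 0.077], [0.663, 0.496, 0.071], [0.663, 0.473, 0.072], [0.66, 0.486, 0.075
[... 383 characters left out ...]
, 0.447, 0.072], [0.657, 0.456, 0.074], [0.66, 0.446, 0.074], [0.66, 0.455, 0.074], [0.658, 0.465, 0.073], [0.664, 0.45, 0.075], [0.655, 0.463, 0.065], [0.663, 0.453, 0.071], [0.666, 0.513, 0.072], [0.667, 0.513, 0.07], [0.669, 0.521, 0.072], [0.666, 0.531, 0.07], [0.671, 0.516, 0.072], [0.671, 0.525, 0.072], [0.672, 0.513, 0.069], [0.67, 0.522, 0.067], [0.674, 0.529, 0.072], [0.674, 0.526, 0.068]]
lid ((0.6997553706169128, 0.2898220419883728), (0.3812088668346405, 0.31922146677970886), 77.95669555664062) 1.3606010114382125 [[0.5040000081062317, 0.13699999451637268], [0.8159999847412109, 0.07000000029802322], [0.8960000276565552, 0.4429999887943268], [0.5830000042915344, 0.5099999904632568]]
```

View pics/crop1.png

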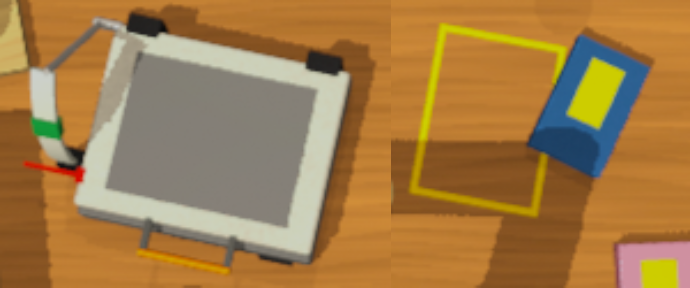

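The crop confirms the blue book overlaps the right edge of the tape, the bar is in front of the lid, and the green band is on the gauge.
- **Book:** centre (0.511,-0.296), yaw -0.449.
- **Outline:** centre (0.495,-0.156), yaw -0.19.
- **Lid angle:** band at about 0.52 rad.

My plan is to nudge the book's +x end first, then do a two-finger push on the long side.

>>> drive_tool(
  steps=[
    [[0.0183,-0.0365,0],[0,0,-0.037],0.55],
    [[0.0183,-0.0365,0],[0,0,-0.037],0.55],
    [[0.0183,-0.0365,0],[0,0,-0.037],0.55],
    [[0.0183,-0.0365,0],[0,0,-0.037],0.55],
    [[0.0183,-0.0365,0],[0,0,-0.037],0.55],
    [[0.0183,-0.0365,0],[0,0,-0.037],0.55],
    [[0.0183,-0.0365,0],[0,0,0],0.55],
    [[0.0183,-0.0365,0],[0,0,0],0.55],
    [[0.0183,-0.0365,0],[0,0,0],0.55],
    [[0.0183,-0.0365,0],[0,0,0],0.55],
    [[0.0183,-0.0365,0],[0,0,0],0.55],
    [[0.0183,-0.0365,0],[0,0,0],0.55],
  ],
)

```text
t: 2.6
eef_pos: [0.3607, 0.1693, 0.2318]
ee_rot: [0.222, 0.975, 0.0, 0.001]
ft_force: [0.8, 0.2, 0.5]
gripper_width: 0.551
```

>>> drive_tool(
  steps=[
    [[0.0183,-0.0365,0],[0,0,0],0.55],
    [[0.0183,-0.0365,0],[0,0,0],0.55],
    [[0.0183,-0.0365,0],[0,0,0],0.55],
    [[0.0183,-0.0365,0],[0,0,0],0.55],
    [[0.0183,-0.0365,0],[0,0,0],0.55],
    [[0.0183,-0.0365,0],[0,0,0],0.55],
    [[0.0183,-0.0365,0],[0,0,0],0.55],
    [[0.0183,-0.0365,0],[0,0,0],0.55],
    [[0.0183,-0.0365,0],[0,0,0],0.55],
    [[0.0183,-0.0365,0],[0,0,0],0.55],
    [[0.0183,-0.0365,0],[0,0,0],0.55],
    [[0.0183,-0.0365,0],[0,0,0],0.55],
  ],
)

```text
t: 3.6
eef_pos: [0.5803, -0.2691, 0.2312]
ee_rot: [0.223, 0.975, 0.0, 0.0]
ft_force: [0.5, 0.7, 0.0]
gripper_width: 0.55
```

>>> drive_tool(
  steps=[
    [[0.0145,-0.0265,0],[0,0,0],0.55],
    [[0.0145,-0.0265,0],[0,0,0],0.55],
    [[0.0145,-0.0265,0],[0,0,0],0.55],
    [[0,0,-0.04],[0,0,0],0.55],
    [[0,0,-0.04],[0,0,0],0.55],
    [[0,0,-0.04],[0,0,0],0.55],
    [[0,0,-0.04],[0,0,0],0.55],
    [[0,0,-0.03],[0,0,0],0.55],
    [[0,0,-0.02],[0,0,0],0.55],
    [[0,0,-0.012],[0,0,0],0.55],
    [[0,0,0],[0,0,0],0.55],
  ],
)

```text
t: 4.52
eef_pos: [0.6207, -0.3449, 0.0052]
ee_rot: [0.223, 0.975, 0.001, -0.003]
ft_force: [0.3, 0.2, 0.2]
gripper_width: 0.553
```

>>> drive_tool(
  steps=[
    [[-0.0066,0.0032,0],[0,0,0],0.55],
    [[-0.0066,0.0032,0],[0,0,0],0.55],
    [[-0.006,0.0029,0],[0,0,0],0.55],
    [[-0.006,0.0029,0],[0,0,0],0.55],
    [[-0.006,0.0029,0],[0,0,0],0.55],
    [[-0.006,0.0029,0],[0,0,0],0.55],
    [[-0.006,0.0029,0],[0,0,0],0.55],
    [[-0.006,0.0029,0],[0,0,0],0.55],
    [[-0.0055,0.0026,0],[0,0,0],0.55],
    [[-0.004,0.002,0],[0,0,0],0.55],
    [[0,0,0],[0,0,0],0.55],
  ],
)

```text
t: 5.43
eef_pos: [0.5658, -0.3191, 0.0112]
ee_rot: [0.222, 0.975, -0.001, 0.002]
ft_force: [3.5, -2.3, 3.1]
gripper_width: 0.553
```

>>> drive_tool(
  steps=[
    [[0.014,-0.0065,0],[0,0,0],0.55],
    [[0.014,-0.0065,0.01],[0,0,0],0.55],
    [[0,0,0.04],[0,0,0],0.55],
    [[0,0,0.03],[0,0,-0.12],0.7],
    [[-0.01,-0.02,0.02],[0,0,-0.12],0.7],
    [[-0.018,-0.02,0],[0,0,-0.12],0.7],
    [[-0.02,-0.02,0],[0,0,-0.12],0.7],
    [[-0.02,-0.01,0],[0,0,-0.12],0.7],
    [[-0.02,-0.005,0],[0,0,-0.12],0.7],
    [[-0.02,0,0],[0,0,-0.12],0.7],
    [[-0.02,0,0],[0,0,-0.12],0.7],
  ],
)

```text
t: 6.35
eef_pos: [0.4612, -0.4046, 0.1077]
ee_rot: [0.65, 0.76, 0.0, -0.003]
ft_force: [0.2, 0.2, -0.6]
gripper_width: 0.698
```

```bash
cat > bk.py <<'E'
from h import *
def look(save=None):
    s=observe();a,d=optics.snapshot("top");hs=cv2.cvtColor(a,cv2.COLOR_BGR2HSV)
    m=cv2.inRange(hs,(100,100,40),(125,255,255));m[:, :290]=0;m[:,420:]=0;m[:160]=0;m[290:]=0
    m=cv2.morphologyEx(m,cv2.MORPH_OPEN,np.ones((3,3)))
    n=np.argwhere(m)[:,::-1].astype(np.float32)
    w=np.array([ray("top",p,0.028)[:2] for p in n],np.float32)
    r=cv2.minAreaRect(w);print(s['t'],s['eef_pos'],len(n),"book",np.round(r[0],3),np.round(r[1],3),cv2.boxPoints(r).round(3).tolist())
    T=np.array([.495,-.156]);c,q=np.cos(-.19),np.sin(-.19)
    print("in spot frame (|x|<.115,|y|<.083):",((cv2.boxPoints(r)-T)@np.array([[c,-q],[q,c]])).round(3).tolist())
    if save: cv2.imwrite(save,cv2.resize(a[110:310,270:450],None,fx=3,fy=3))
E
python3 -c "
from bk import *
look('pics/p1.png')"
```

```text
6.35 [ 0.46121753 -0.40458384  0.10766693] 1313 book [ 0.476 -0.279] [0.11  0.174] [[0.37400001287460327, -0.28999999165534973], [0.5299999713897705, -0.367000013589859], [0.578000009059906, -0.2680000066757202], [0.421999990940094, -0.19099999964237213]]
in spot frame (|x|<.115,|y|<.083): [[-0.094, -0.155], [0.074, -0.2], [0.103, -0.094], [-0.065, -0.049]]
```

View pics/p1.png

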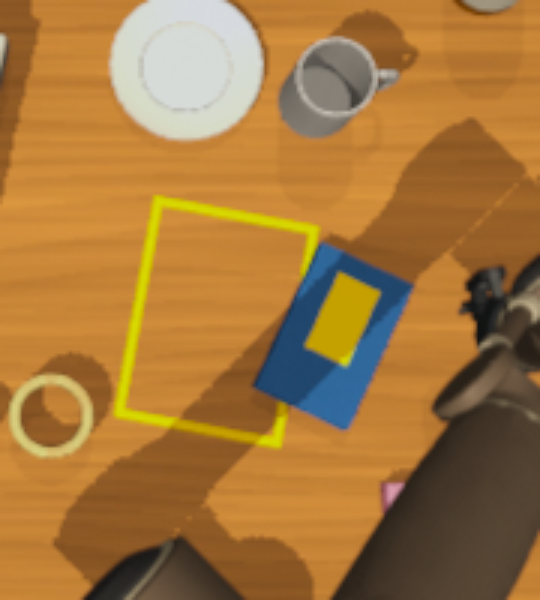

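The outline is empty beside the book, and the book now sits at (330,335) in the crop, overlapping the tape's right edge. It is at (0.476,-0.279), yaw -0.458, so next I align behind its long side.

>>> drive_tool(
  steps=[
    [[-0.005,0.005,0],[0,0,-0.1225],0.7],
    [[-0.005,0.005,0],[0,0,-0.1225],0.7],
    [[-0.005,0.005,0],[0,0,-0.1225],0.7],
    [[-0.005,0.015,0],[0,0,-0.1225],0.7],
    [[-0.005,0.015,0],[0,0,-0.1225],0.7],
    [[0,0,-0.035],[0,0,0],0.7],
    [[0,0,-0.035],[0,0,0],0.7],
    [[0,0,-0.022],[0,0,0],0.7],
    [[0,0,-0.011],[0,0,0],0.7],
    [[0,0,0],[0,0,0],0.7],
  ],
)

```text
t: 7.23
eef_pos: [0.4363, -0.3578, 0.0026]
ee_rot: [0.847, 0.532, -0.001, -0.005]
ft_force: [0.9, 0.2, -0.4]
gripper_width: 0.702
```

>>> drive_tool(
  steps=[
    [[0.0048,0.0098,0.003],[0,0,0],0.7],
    [[0.0047,0.0095,0],[0,0,0],0.7],
    [[0.0042,0.0098,0],[0,0,0.022],0.7],
    [[0.004,0.0098,0],[0,0,0.022],0.7],
    [[0.0038,0.0098,0],[0,0,0.022],0.7],
    [[0.0036,0.0098,0],[0,0,0.022],0.7],
    [[0.0034,0.0098,0],[0,0,0.022],0.7],
    [[0.0032,0.0098,0],[0,0,0.022],0.7],
    [[0.003,0.0098,0],[0,0,0.022],0.7],
    [[0.0027,0.0098,0],[0,0,0.022],0.7],
    [[0.0025,0.0098,0],[0,0,0.022],0.7],
    [[0,0,0],[0,0,0],0.7],
  ],
)

```text
t: 8.23
eef_pos: [0.4808, -0.252, 0.0104]
ee_rot: [0.79, 0.614, 0.001, 0.001]
ft_force: [1.2, 0.0, -0.8]
gripper_width: 0.698
```

```bash
python3 -c "
from bk import *
look('pics/p2.png')"
```

```text
8.2333 [ 0.48080473 -0.25197685  0.01039385] 1120 book [ 0.495 -0.186] [0.109 0.173] [[0.39800000190734863, -0.21799999475479126], [0.5649999976158142, -0.26100000739097595], [0.5920000076293945, -0.1550000011920929], [0.42500001192092896, -0.1120000034570694]]
in spot frame (|x|<.115,|y|<.083): [[-0.084, -0.079], [0.089, -0.09], [0.095, 0.019], [-0.077, 0.03]]
```

View pics/p2.png

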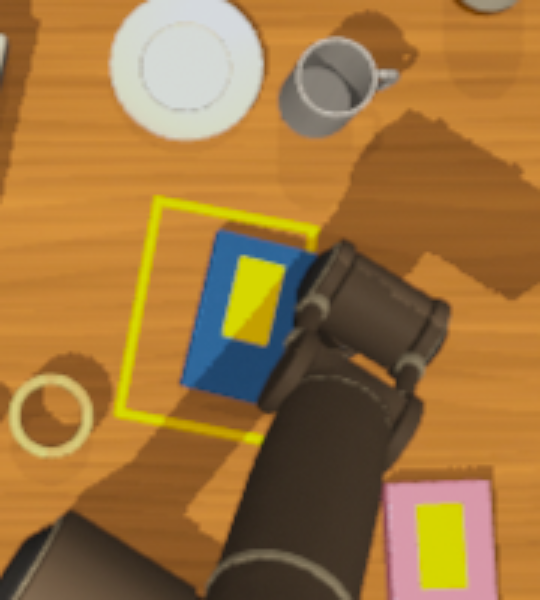

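The book is tracking the push well and is about 30 mm short, at (245,320) in the crop. I'll push on.

>>> drive_tool(
  steps=[
    [[0.001,0.0095,0],[0,0,0.022],0.7],
    [[0.001,0.0095,0],[0,0,0.022],0.7],
    [[0.001,0.009,0],[0,0,0.01],0.7],
    [[0,0.003,0],[0,0,0],0.7],
    [[0,0,0],[0,0,0],0.7],
    [[-0.006,-0.03,0],[0,0,0],0.7],
    [[-0.006,-0.03,0.01],[0,0,0],0.7],
    [[0,-0.02,0.035],[0,0,0],0.7],
    [[0,-0.02,0.04],[0,0,0],0.6],
    [[0,-0.02,0.04],[0,0,0],0.5],
    [[0,-0.02,0.04],[0,0,0],0.5],
    [[0,0,0.04],[0,0,0],0.5],
  ],
)

```text
t: 9.28
eef_pos: [0.4692, -0.3598, 0.2065]
ee_rot: [0.774, 0.633, -0.0, -0.001]
ft_force: [0.5, 0.3, -0.1]
gripper_width: 0.5
```

```bash
python3 -c "
from bk import *
look('pics/p3.png')"
```

```text
9.2833 [ 0.46919824 -0.35984581  0.20646683] 1270 book [ 0.495 -0.156] [0.108 0.173] [[0.4000000059604645, -0.19200000166893005], [0.5690000057220459, -0.22599999606609344], [0.5910000205039978, -0.11999999731779099], [0.42100000381469727, -0.0860000029206276]]
in spot frame (|x|<.115,|y|<.083): [[-0.087, -0.053], [0.086, -0.055], [0.087, 0.054], [-0.086, 0.055]]
```

View pics/p3.png

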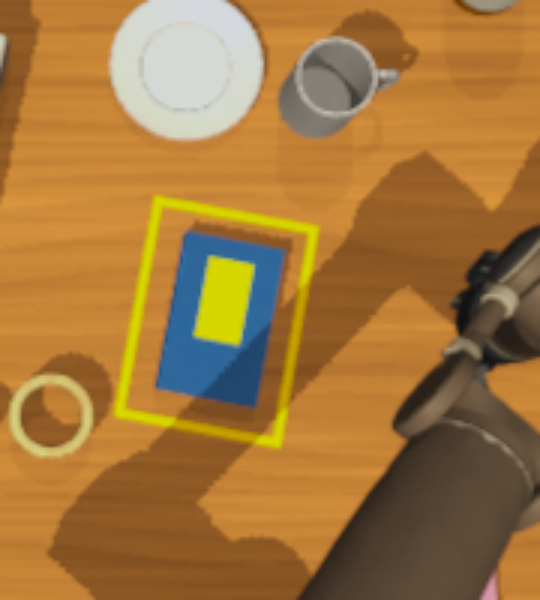

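The book is centred in the outline, with about 28 mm of margin all round. Now I move to the bar with the tool tilted 0.35 rad toward the hinge.

>>> drive_tool(
  steps=[
    [[0.001,0.04,0.002],[0,0,-0.018],0.38],
    [[0.001,0.04,0.002],[0,0,0],0.38],
    [[0.001,0.04,0.002],[0,0,0],0.38],
    [[0.001,0.04,0.002],[0,0,0],0.38],
    [[0.001,0.04,0.002],[0,0,0],0.38],
    [[0.001,0.04,0.002],[0,0,0],0.38],
    [[0.001,0.04,0.002],[0,0,0],0.38],
    [[0.001,0.04,0.002],[0,0,0],0.38],
    [[0.001,0.04,0.002],[0,0,0],0.38],
    [[0.001,0.04,0.002],[0,0,0],0.38],
    [[0.001,0.04,0],[0,0,0],0.38],
    [[0.001,0.04,0],[0,0,0],0.38],
  ],
)

```text
t: 10.33
eef_pos: [0.4803, 0.124, 0.225]
ee_rot: [0.779, 0.627, -0.001, -0.001]
ft_force: [1.7, 0.2, 0.7]
gripper_width: 0.382
```

>>> drive_tool(
  steps=[
    [[0.001,0.04,0],[-0.0108,-0.0488,0],0.38],
    [[0.001,0.04,0],[-0.0108,-0.0488,0],0.38],
    [[0.001,0.04,0],[-0.0108,-0.0488,0],0.38],
    [[0.001,0.04,0],[-0.0108,-0.0488,0],0.38],
    [[0.001,0.03,0],[-0.0108,-0.0488,0],0.38],
    [[0,0,0],[-0.0108,-0.0488,0],0.38],
    [[0,0,0],[-0.0108,-0.0488,0],0.38],
    [[0,0,0],[0,0,0],0.38],
  ],
)

```text
t: 11.0
eef_pos: [0.4833, 0.3117, 0.2229]
ee_rot: [0.767, 0.619, 0.106, 0.135]
ft_force: [-0.5, -0.3, -0.3]
gripper_width: 0.38
```

```bash
python3 - <<'E'
from h import *
from scipy.spatial.transform import Rotation as R
s=observe();M=R.from_quat(s['ee_rot']).as_matrix();print(s['t'],s['eef_pos'],"\n",M.round(3),s['qpos'].round(2) if hasattr(s['qpos'],'round') else s['qpos'])
c=optics.calibration("wrist");a,d=optics.snapshot("wrist");cv2.imwrite("pics/w1.png",a)
P=cloud("wrist",d,c);H=cv2.cvtColor(a,cv2.COLOR_BGR2HSV)
mm=cv2.inRange(H,(5,190,150),(22,255,255))>0; q=P[mm&(d>0)&(P[...,2]>0.05)&(P[...,2]<.09)]
if len(q): mn=q.mean(0);u,S,v=np.linalg.svd(q-mn,full_matrices=False);print("bar",len(q),mn,v[0],np.ptp((q-mn)@v[0]),q.max(0),q.min(0))
a,d=optics.snapshot("scene");print(optics.place_of("scene","band_mid"),optics.place_of("scene","lid_pointer"))
cv2.imwrite("pics/sc1.png",cv2.resize(a[150:350,280:500],None,fx=3,fy=3)[:600,:660])
E
```

```text
11.0 [0.48333894 0.31174711 0.22294942] 
 [[ 0.212  0.92   0.33 ]
 [ 0.977 -0.198 -0.076]
 [-0.005  0.338 -0.941]] [ 0.64  0.11  1.93 -0.34  0.9   1.04]
bar 396 [0.53383139 0.31148001 0.07338869] [-0.20099082 -0.97954608  0.00960085] 0.12657836264670108 [0.5498477  0.36981672 0.07655969] [0.51464545 0.2454342  0.06891835]
[{'point': [0.8516, 0.579], 'score': 0.47}] [{'point': [0.8523, 0.6233], 'score': 0.67}]
```

View pics/w1.png

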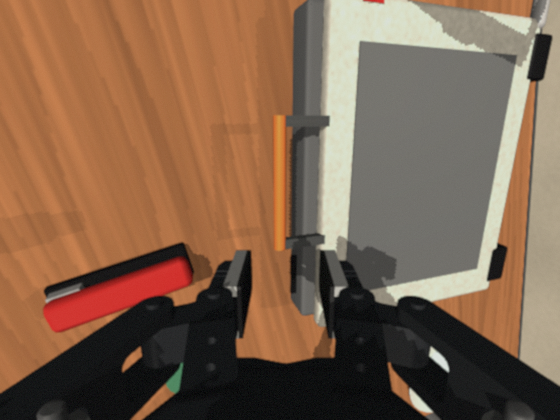

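The wrist view shows the bar at (280,183), clear of the lid, with jaws parallel to it. The bar centre is about (0.5335,0.307,0.07), matching the given height. I'll descend along the tool axis.

>>> drive_tool(
  steps=[
    [[-0.003,0.0076,0],[0,0,0],0.38],
    [[0.0099,-0.0023,-0.0282],[0,0,0],0.38],
    [[0.0099,-0.0023,-0.0282],[0,0,0],0.38],
    [[0.0099,-0.0023,-0.0282],[0,0,0],0.38],
    [[0.0099,-0.0023,-0.0282],[0,0,0],0.38],
    [[0.0099,-0.0023,-0.0282],[0,0,0],0.38],
    [[0.0048,-0.0011,-0.0136],[0,0,0],0.38],
    [[0.0048,-0.0011,-0.0136],[0,0,0],0.38],
    [[0,0,0],[0,0,0],0.38],
  ],
)

```text
t: 11.95
eef_pos: [0.5428, 0.3035, 0.0544]
ee_rot: [0.768, 0.616, 0.106, 0.135]
ft_force: [0.4, -1.0, -0.2]
gripper_width: 0.384
```

```bash
python3 - <<'E'
from h import *
s=observe();print(s['eef_pos'],s['ft_force'])
a,d=optics.snapshot("wrist");b,e=optics.snapshot("scene")
cv2.imwrite("pics/g1.png",np.hstack([cv2.resize(a[100:400,150:430],(400,430)),cv2.resize(b[180:320,340:500],(400,430))]))
E
```

```text
[0.54276516 0.30346904 0.05443321] [ 0.40298932 -0.97638477 -0.20611688]
```

View pics/g1.png

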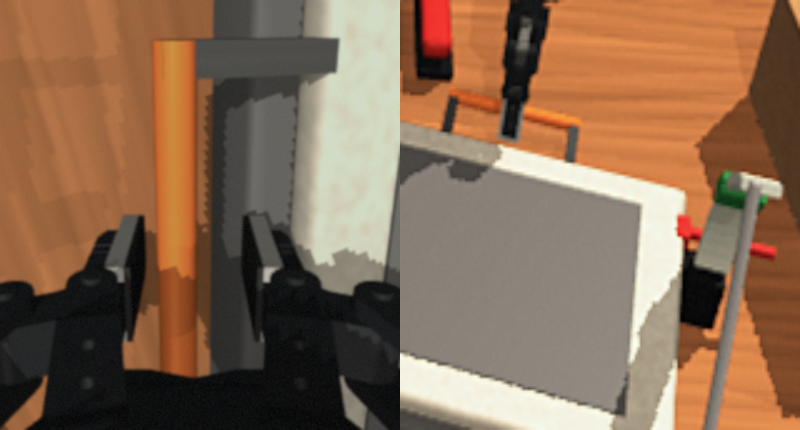

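The round bar lies between the pads at (175,270), slightly toward the outer finger. I'll shift 3 mm and close.

>>> drive_tool(
  steps=[
    [[-0.003,0.001,0],[0,0,0],0.2],
    [[0,0,0],[0,0,0],0],
    [[0,0,0],[0,0,0],0],
    [[0,0,0],[0,0,0],0],
    [[0,0,0],[0,0,0],0],
    [[0,0,0],[0,0,0],0],
  ],
  force=70,
)

```text
t: 12.55
eef_pos: [0.5375, 0.3076, 0.0575]
ee_rot: [0.768, 0.617, 0.108, 0.134]
ft_force: [-7.2, 3.5, -2.4]
gripper_width: 0.108
```

Grip is firm, with the jaws stopped on the bar. I'll raise along the 305 mm arc to about 0.52 rad.

>>> drive_tool(
  steps=[
    [[0.0003,0,0.0132],[0,0,0],0],
    [[0.0009,-0.0002,0.0132],[0,0,0],0],
    [[0.0014,-0.0003,0.0131],[0,0,0],0],
    [[0.002,-0.0004,0.0131],[0,0,0],0],
    [[0.0024,-0.0005,0.013],[0,0,0],0],
    [[0.0031,-0.0007,0.0128],[0,0,0],0],
    [[0.0035,-0.0008,0.0127],[0,0,0],0],
    [[0.0042,-0.0009,0.0126],[0,0,0],0],
    [[0.0046,-0.001,0.0123],[0,0,0],0],
    [[0.0051,-0.0011,0.0121],[0,0,0],0],
    [[0.0056,-0.0012,0.0119],[0,0,0],0],
    [[0.0061,-0.0013,0.0115],[0,0,0],0],
  ],
)

```text
t: 13.55
eef_pos: [0.5765, 0.299, 0.209]
ee_rot: [0.768, 0.617, 0.107, 0.133]
ft_force: [-2.9, 3.1, -4.8]
gripper_width: 0.111
```

>>> drive_tool(
  steps=[
    [[0,0,0],[0,0,0],0],
    [[0,0,0],[0,0,0],0],
  ],
)

```text
t: 13.72
eef_pos: [0.5769, 0.2989, 0.2097]
ee_rot: [0.768, 0.617, 0.108, 0.134]
ft_force: [-6.3, 3.9, -2.9]
gripper_width: 0.109
```

```bash
cat > ang.py <<'E'
from h import *
def ang(n):
    s=observe();print(s['t'],s['eef_pos'],s['ft_force'],s['gripper_width'])
    xb=np.array([.977,-.212]);hg=np.array([.5335,.306])+.305*xb
    im=[]
    for cam in ["top","scene"]:
        a,d=optics.snapshot(cam);P=cloud(cam,d);H=cv2.cvtColor(a,cv2.COLOR_BGR2HSV);im.append(a)
        reg=(P[...,0]>.5)&(P[...,0]<.95)&(P[...,1]>.4)&(P[...,1]<.65)&(P[...,2]>0.03)
        yb=np.array([.212,.977])
        for nm,m in [("green",cv2.inRange(H,(50,100,40),(85,255,255))),("red",cv2.inRange(H,(0,180,80),(4,255,255))|cv2.inRange(H,(176,180,80),(180,255,255)))]:
            q=P[(m>0)&reg]
            if not len(q): print(cam,nm,0);continue
            u=(q[:,:2]-hg)@xb; A=np.arctan2(q[:,2]-.07,-u); 
            print(cam,nm,len(q),"ang",np.median(A).round(3),A.min().round(3),A.max().round(3),"r",np.median(np.hypot(u,q[:,2]-.07)).round(3),"lat",np.median((q[:,:2]-hg)@yb).round(3))
        # lid plane
        m=(P[...,2]>.1)&(H[...,1]<60)
        u=(P[...,:2]-hg)@xb;w=(P[...,:2]-hg)@yb
        k=m&(u<-.03)&(u>-.25)&(abs(w)<.16)
        if k.sum()>200:
            p=np.polyfit(u[k],P[...,2][k],1)
            for _ in range(4):
                r=abs(P[...,2]-np.polyval(p,u));kk=k&(r<.008);p=np.polyfit(u[kk],P[...,2][kk],1)
            print(cam,"lid slope",np.arctan(-p[0]).round(3),kk.sum(),k.sum())
    cv2.imwrite(n,np.hstack([cv2.resize(im[0][90:230,110:290],(400,311)),cv2.resize(im[1][170:320,320:510],(400,311))]))
E
python3 -c "
from ang import *
ang('pics/l1.png')"
```

```text
13.7167 [0.57689761 0.29889786 0.20965493] [-6.27188269  3.8708434  -2.86313882] 0.10898128390235554
top green 54 ang 0.552 0.491 0.611 r 0.207 lat 0.194
top red 63 ang 0.533 0.501 0.578 r 0.22 lat 0.199
top lid slope 0.51 5691 5977
scene green 83 ang 0.54 0.41 0.612 r 0.193 lat 0.187
scene red 211 ang 0.526 -0.101 0.556 r 0.218 lat 0.2
scene lid slope 0.512 13964 14192
```

View pics/l1.png

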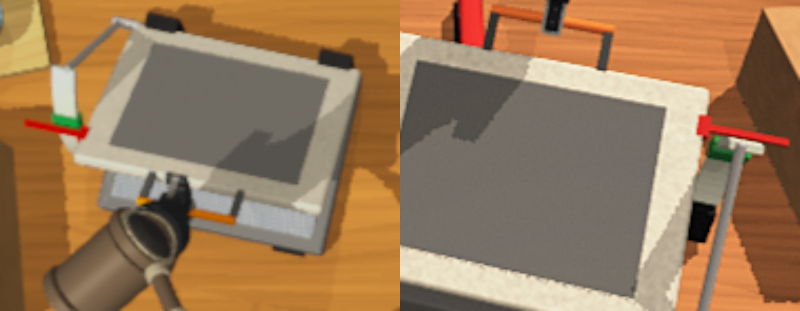

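Both views show the red pointer crossing the green band, at about (65,128) in the top crop and (740,140) in the scene crop. I'll check the band's centre against the unoccluded first pictures.

```bash
python3 - <<'E'
from h import *
z=np.load("s0.npz")
xb=np.array([.977,-.212]);hg=np.array([.5335,.306])+.305*xb
for cam,a,d in [("top",z['a'],z['d']),("scene",z['b'],z['e'])]:
    P=cloud(cam,d);H=cv2.cvtColor(a,cv2.COLOR_BGR2HSV)
    reg=(P[...,0]>.5)&(P[...,0]<.95)&(P[...,1]>.4)&(P[...,1]<.65)&(P[...,2]>0.03)
    q=P[(cv2.inRange(H,(50,100,40),(85,255,255))>0)&reg]
    u=(q[:,:2]-hg)@xb;A=np.arctan2(q[:,2]-.07,-u);r=np.hypot(u,q[:,2]-.07)
    print(cam,np.percentile(A,[0,5,50,95,100]).round(3),np.median(r))
    q=P[((cv2.inRange(H,(0,180,80),(4,255,255))|cv2.inRange(H,(176,180,80),(180,255,255)))>0)&reg]
    u=(q[:,:2]-hg)@xb;print("pointer shut",np.median(np.arctan2(q[:,2]-.07,-u)).round(3))
E
```

```text
top [0.434 0.448 0.527 0.596 0.605] 0.20639491916627245
pointer shut 0.017
scene [0.425 0.439 0.535 0.591 0.596] 0.19256938005878754
pointer shut 0.008
```

The band spans about 0.43–0.60 rad, so its middle is about 0.52. The lid measures 0.51, which is well inside. One last check of the book, then I hand in.

```bash
python3 - <<'E'
from bk import *
look()
s=observe();print(s['eef_pos'],s['gripper_width'],s['ft_force'],np.abs(s['qd']).max())
for n in ["stapler","glue_tin","tape_roll","plate","tankard"]:
    print(n,[np.round(ray("top",np.array(q["point"])*[560,420]),3).tolist() for q in optics.place_of("top",n)[:1]])
print(order.close_job())
E
```

```text
13.8167 [0.57639258 0.29903833 0.20874245] 1257 book [ 0.495 -0.156] [0.108 0.172] [[0.4000000059604645, -0.19200000166893005], [0.5680000185966492, -0.22599999606609344], [0.5889999866485596, -0.11999999731779099], [0.42100000381469727, -0.0860000029206276]]
in spot frame (|x|<.115,|y|<.083): [[-0.087, -0.053], [0.085, -0.055], [0.086, 0.053], [-0.086, 0.055]]
[0.5762828  0.29903644 0.20857408] 0.11199937187132912 [-5.7289338   3.09975456 -2.70718592] 0.0034264122666045494
stapler [[0.364, 0.227, 0.0]]
glue_tin [[0.397, 0.118, 0.0]]
tape_roll [[0.382, 0.03, 0.0]]
plate [[0.77, -0.124, 0.0]]
tankard [[0.735, -0.283, 0.0]]
the job is handed in; nothing more can be done
None
```

The book is inside the yellow outline, and I handed the job in at about 14 s with the arm still holding the lid open in the green band.

- **Book:** I pushed the blue book flat in two stages, first on its end and then with both fingers on its long side. It sits centred in the outline, with about 28 mm clear on every side.
- **Lid:** I gripped the orange bar and raised it on its arc. The lid's slope measures about 0.51 rad from both the top and scene cameras. The green band runs from about 0.43 to 0.60 rad, with its middle at about 0.52. The pointer itself read slightly higher, at about 0.53, still well inside.
- **Grip:** The jaws were still stopped on the bar at hand-in and the arm was still, with about 7 N at the wrist.
- **Other things:** The tankard, plate, tape roll, stapler and glue tin were found within about 12 mm of their first positions. That is about the recogniser's scatter, and the arm touched none of them on its path as planned.

No checks failed. The only disagreement was the band's measured middle (0.52–0.55 rad): the higher readings came after the pointer covered part of the band.

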